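# Return a memory stick through the sprung flap of a locked media box

### The job

Return the memory stick lying on top of the locked media return box without picking it up: press the box's raised metal tongue down with one fingertip so that its sprung flap drops open while the stick is still on the sill, and, keeping it down, push the stick over the edge of the sill into the box with the other finger. Then let go so that the flap springs shut with the stick inside. Do not lift the stick, and leave the other things on the desk where they are.

Things in the scene. Friction and masses are not known exactly. Their poses are not given: they have to be found in the camera images.
- return_box: Light grey sheet-steel box fixed to the desk, 144 (x) x 136 (y) x 110 mm. Origin: centre of its underside; x to its back, y to its left, z up; the front (door with lock and card frame) faces -x, to the robot. Its flat top, the deck, is at z = 110 mm. Left, y -22 to +60 mm: the lane of the stick, with 5 mm high guide rails along y = -25 and +63. Right, y -64 to -29 mm: the lane of the press tongue.
- sill_edge (a point): Middle of the rear edge of the sill: in the box's frame x = -10, y = +19, z = +110 mm. The sill is the flat sheet before it (x -72 to -10) on which the stick lies; behind it is the mouth (x -10 to +44), closed by the lid of the flap. Shut, the lid's front stands 11 mm above the sill at x = -8 and blocks the way; from there its back slopes down to the deck.
- flap (a joint): Flap hinge, rad: 0 shut, grows as the tongue is pressed down, stop at 0.69. Lid and tongue are one rigid piece on a shaft along the box's y at x = -55, z = +105 mm. A spring shuts it when let go; 2 to 5 N on the tongue open it. From 0.5 rad the lid lies well below the sill as a steep chute and the mouth is free; at 0.66 the tongue is level, its top 3 mm above the deck.
- tongue_mid (a point): Point on top of the ribbed steel press tongue, on its middle line, 55 mm beyond the shaft; the strip is 34 mm wide, 4 thick and ends 83 mm beyond the shaft. Shut, it rises to the back at 38 degrees: this point is at x -16.5, y -46.5, z +145 mm of the box, the free end at x +6, z +161. Pressed level it is at x 0, z +113, the end at x +28; a fingertip can slide along it while holding it down.
- memory_stick: Black memory stick with a metal plug, 16x53x8 mm, about 20 g, loose on the sill. Origin: centre of its underside; its length is along its y, its width along its x; it lies roughly along the box's y (crosswise to the way it must go).
- binder_clip: black binder clip, 32x23x43 mm, on the desk in front of the box; leave alone
- red_stapler: dark red stapler, 36x144x50 mm, at the left; leave alone
- note_pad: yellow pad of notes, 76x76x11 mm, on the desk to the left of the box; leave alone
- small_clip: small black binder clip, 20x14x27 mm, on the desk off the left front corner of the box; leave alone
Mind the look-alikes: they are no part of the job. What is shaped like the memory_stick but red or turquoise is not meant.

How it is judged:
By the outcome, as a careful person would: the job done as asked, in the order asked, and still so for the second after the job is handed in, with the robot touching nothing.
It also fails if it takes over 45 s, if anything falls off the work surface, if the arm or the gripper's body presses on something with over 40 N, if the wrist force passes 120 N, or if a joint passes its speed limit or range.

### The arm

A 7-joint arm with a two-finger parallel gripper is mounted at the origin on the work surface; the furniture and walls round the work are solid. World frame = base frame: x ahead of the robot, y to its left, z up, the work surface at z = 0. Lengths are in m, angles in rad, forces in N, time in s.
With the tool pointing down it reaches from about 0.425 to 0.95 m from the base axis. Payload 4.7 kg.
Tool frame: the origin (TCP) lies at the very end of the fingers, on their centre line; the grasp point (between the pads) lies robot.grip_point_offset behind it (robot.grip_point_offset is the distance from the TCP to the grasp point, in m); z points along the fingers, x is the direction in which the jaws open and shut, and the axes are right-handed (so a half turn about z gives the same grasp; the last joint's range is limited). The gripper opens to 85 mm and grips with 20 to 120 N. Pads are 22 mm wide; open, the fingers measure 114 mm over their backs; the gripper's body (76 mm by 85 mm) begins 54 mm behind the grasp point. The pads swing forward as they close: fully open they stand 13 mm farther back than shut.
Start: joints at [-1.249, 0.469, -0.049, 1.532, 0.024, 1.141, -0.082], TCP at [0.232, 0.634, 0.231] pointing down, gripper open.
Joint ranges: [-2.59, 2.59], [-0.33, 1.99], [-1.39, 1.29], [0.1, 2.45], [-1.04, 4.18], [0.21, 1.99], [-2.66, 2.66]. Speed limits (rad/s): [2.57, 2.57, 3.14, 3.14, 3.14, 3.14, 3.14].

### API

Orientations are given as [roll, pitch, yaw] about the fixed x, y, z axes, in that order (R = Rz(yaw) Ry(pitch) Rx(roll)).
In Python, from station import readout, imaging, order, robot gives the robot as it stands. The module is installed in compiled form; this text tells all that it offers.
- The arm moves only by the tool jog_arm, never from a script. Its argument "targets" is a list of rows, each a list of 3 entries, a list of its own where there are three numbers: the shift along the world's x, y, z in cm, then the turn about the world's z in degrees, then the finger opening in cm, from 0 to 8.54. In form: [[[tx, ty, tz], twist, fingers], ...]. A call has 1 to 12 rows; each row is the pose to reach, as a shift and turn from the pose commanded when the call began; what a row does not reach only later rows make up. A row lasts 1/10 s, in which the tool goes at most 50 mm and 8.59 degrees, less where a joint would pass 70% of its speed; a pose out of reach is approached as far as the arm can. A call with a gripper value outside its range is refused whole. The fingers move at their own pace and stop on an object; the grip force is fixed at half the most. Time passes only in rows, so rows that repeat a pose let the fingers close. It gives the time, the measured TCP pose, the force and the opening at its end, in the units of the state.
- readout.state(): the state, without advancing time (a new reading comes with each control period).
- imaging.get_image(name): name is "scene" or "top" or "wrist"; returns (picture, depth): 384x512x3 uint8, red, green, blue; 384x512 float32, m along the optical axis (not along the pixel's ray), 0 where there is no reading.
- imaging.camera_params(name): a dict with "fx", "fy", "cx", "cy" (pixels), "camera_from_world" (4x4, takes a point from world to camera coordinates); the wrist camera has in their place "tool_from_camera" (4x4, takes a point from camera to tool coordinates, whose origin is the TCP and whose axes are the tool frame's). Camera axes: x right, y down, z forward; pixel columns grow to the right and rows downward; lengths in m; the calibration is good to about 2 mm. A picture is of the moment at which its call begins: read the wrist's pose just before it. camera_params takes no time and is no camera call.
- order.finish_job(): hands the job in, once; it reports no verdict.
The state is a dict: "t": time; "joints": joint angles; "qd": joint speeds; "joint_efforts": joint torques, N m; "ee_pos": TCP position; "eef_rot": TCP orientation; "force": force on the tool from outside, world axes, zero at the start; "moment": the same for the moment, N m; "grip_width": finger opening in m.
Only numpy, scipy, OpenCV 4.12 (cv2) and the standard library are available. Lean on these libraries where they do the work, as an engineer would, in place of code of your own. Each camera call takes 0.05 s, during which the arm holds its last target.

## Working session

There is one attempt and no reset: what is moved stays moved. The work goes in short steps, Python scripts to look and compute and a tool call to move; the robot and the scene stay as the last step left them, time stands still between calls to the robot, and variables do not carry over. Pictures are saved under pics/ and viewed, and the job is handed in when it is done.

Besides the shell and the picture viewer there is one more tool, called after "Call:" as name(argument=value, ...), one argument or row to a line, values as JSON. jog_arm: Moves the arm, as the interface text tells. Its arguments: {"type":"object","properties":{"targets":{"type":"array","items":{"type":"array"}}},"required":["targets"]}

```bash
mkdir -p pics
cat > h.py <<'E'
import numpy as np, cv2
from station import readout, imaging, order, robot
def save(n,f):
    im,d=imaging.get_image(n); cv2.imwrite(f'pics/{f}.png',im[:,:,::-1]); np.savez(f'pics/{f}.npz',im=im,d=d); return im,d
def world(n,d,u,v):
    p=imaging.camera_params(n); z=d[v,u]
    c=np.array([(u-p['cx'])/p['fx']*z,(v-p['cy'])/p['fy']*z,z,1.])
    return (np.linalg.inv(np.array(p['camera_from_world']))@c)[:3]
def cloud(n,d):
    p=imaging.camera_params(n); v,u=np.mgrid[:d.shape[0],:d.shape[1]]
    c=np.stack([(u-p['cx'])/p['fx']*d,(v-p['cy'])/p['fy']*d,d,np.ones_like(d)],-1)
    return (c@np.linalg.inv(np.array(p['camera_from_world'])).T)[...,:3]
E
python3 - <<'E'
from h import *
print(readout.state()); print(robot.grip_point_offset)
for n in('scene','top'):
    save(n,n+'0'); print(n,imaging.camera_params(n))
E
```

```text
{'t': 0.0, 'joints': array([-1.24887767,  0.46945277, -0.04861978,  1.53369616,  0.02412604,
        1.14097255, -0.08228911]), 'qd': array([ 0.00079507,  0.00118045,  0.00041427, -0.00069938,  0.0005638 ,
       -0.00170116,  0.00023171]), 'joint_efforts': array([-7.02573470e-05, -5.10305393e+01, -4.68518736e-02, -2.37715048e+01,
        1.05486671e-02,  7.61017174e-03,  1.43302339e-05]), 'ee_pos': array([0.23175843, 0.63335022, 0.23025291]), 'eef_rot': array([3.14150991e+00, 1.94029744e-03, 1.22005320e+00]), 'force': array([ 0.6838943 , -0.15591199,  1.07784404]), 'moment': array([ 0.02416229, -0.021693  ,  0.01018695]), 'grip_width': 0.08574452514296725}
0.0187
scene {'fx': 499.9090786087728, 'fy': 499.9090786087728, 'cx': 255.8024948130207, 'cy': 189.82391550106138, 'camera_from_world': array([[-8.46115384e-01, -5.32999475e-01, -5.62262861e-04,
         5.18748316e-01],
       [-3.77612018e-01,  6.00187827e-01, -7.05112570e-01,
         5.48367699e-02],
       [ 3.76162093e-01, -5.96394276e-01, -7.09095162e-01,
         1.18182225e+00],
       [ 0.00000000e+00,  0.00000000e+00,  0.00000000e+00,
         1.00000000e+00]])}
top {'fx': 475.61005722642085, 'fy': 475.61005722642085, 'cx': 257.25364742169165, 'cy': 190.4197136251206, 'camera_from_world': array([[ 9.03028953e-04, -9.99990337e-01, -4.30237861e-03,
         3.24789693e-01],
       [-9.97432113e-01, -5.92597351e-04, -7.16158385e-02,
         4.15100555e-01],
       [ 7.16125969e-02,  4.35600177e-03, -9.97423010e-01,
         1.04184314e+00],
       [ 0.00000000e+00,  0.00000000e+00,  0.00000000e+00,
         1.00000000e+00]])}
```

View pics/scene0.png

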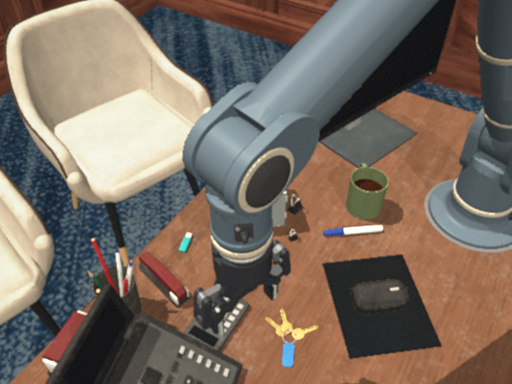

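View pics/top0.png

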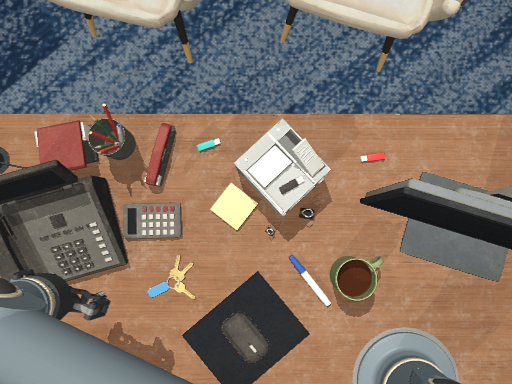

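Run:
```python
from h import *
z=np.load('pics/top0.npz'); im,d=z['im'],z['d']
c=im[110:240,215:345]; cv2.imwrite('pics/crop0.png',cv2.resize(c,None,fx=4.6,fy=4.6,interpolation=cv2.INTER_CUBIC)[:,:,::-1])
W=cloud('top',d)
m=(W[...,2]>0.09)&(W[...,2]<0.2); m[:, :215]=0;m[:,345:]=0;m[:110]=0;m[240:]=0
print(m.sum())
h=np.histogram(W[m][:,2],bins=30); print(np.c_[h[1][:-1],h[0]].round(4).tolist())
deck=(np.abs(W[...,2]-0.11)<0.004)&m
cv2.imwrite('pics/mask0.png',cv2.resize((m[110:240,215:345]*120+deck[110:240,215:345]*130).astype(np.uint8),None,fx=4.6,fy=4.6,interpolation=0))
print(cv2.minAreaRect((W[m][:,:2]*1000).astype(np.float32)), cv2.minAreaRect((W[deck][:,:2]*1000).astype(np.float32)))
```

```text
4333
[[0.0901, 24.0], [0.0925, 27.0], [0.095, 30.0], [0.0974, 30.0], [0.0999, 15.0], [0.1023, 12.0], [0.1048, 88.0], [0.1072, 735.0], [0.1097, 1278.0], [0.1121, 672.0], [0.1146, 370.0], [0.117, 334.0], [0.1195, 183.0], [0.1219, 70.0], [0.1244, 24.0], [0.1269, 32.0], [0.1293, 31.0], [0.1318, 23.0], [0.1342, 32.0], [0.1367, 27.0], [0.1391, 26.0], [0.1416, 32.0], [0.144, 27.0], [0.1465, 29.0], [0.1489, 31.0], [0.1514, 27.0], [0.1538, 32.0], [0.1563, 33.0], [0.1587, 34.0], [0.1612, 25.0]]
((457.0675048828125, 273.4170837402344), (147.39755249023438, 136.21063232421875), 42.87505340576172) ((458.2008056640625, 274.45343017578125), (144.0365753173828, 136.1986541748047), 42.868099212646484)
```

View pics/crop0.png

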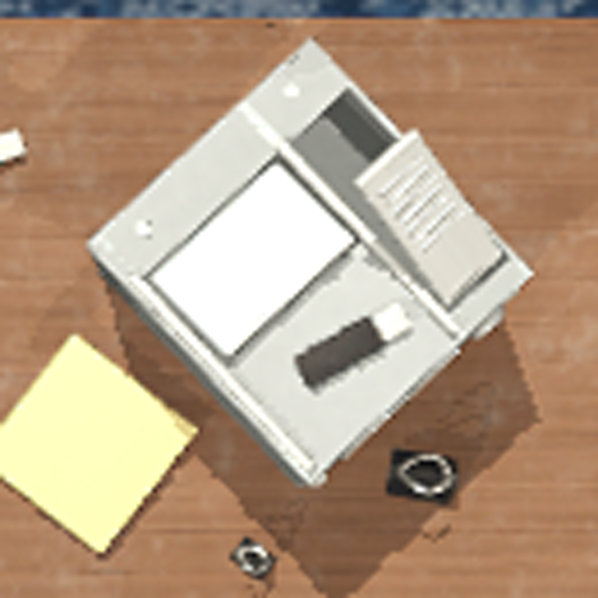

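View pics/mask0.png

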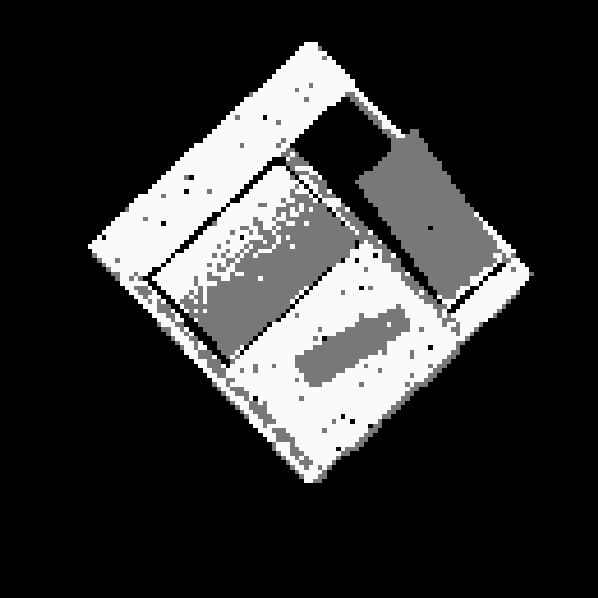

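```bash
cat >> h.py <<'E'
BC=np.array([0.4582,0.2745]); BY=np.deg2rad(42.87)
def tobox(p):
    c,s=np.cos(BY),np.sin(BY); q=np.asarray(p)[...,:2]-BC
    return np.stack([q[...,0]*c+q[...,1]*s,-q[...,0]*s+q[...,1]*c],-1)
def fromox(x,y):
    c,s=np.cos(BY),np.sin(BY); return BC+np.array([x*c-y*s,x*s+y*c])
E
python3 - <<'E'
from h import *
z=np.load('pics/top0.npz'); im,d=z['im'],z['d']
W=cloud('top',d); B=tobox(W)*1000; Z=W[...,2]*1000
def rep(n,m):
    m=cv2.morphologyEx(m.astype(np.uint8),cv2.MORPH_OPEN,np.ones((2,2)))>0
    k,l,st,_=cv2.connectedComponentsWithStats(m.astype(np.uint8)); i=1+np.argmax(st[1:,4]); m=l==i
    r=cv2.minAreaRect(B[m].astype(np.float32)); print(n,m.sum(),r,'x',B[m][:,0].min(),B[m][:,0].max(),'y',B[m][:,1].min(),B[m][:,1].max(),'z',np.median(Z[m]))
inb=(np.abs(B[...,0])<70)&(np.abs(B[...,1])<66)
rep('stick',inb&(Z>113.5)&(Z<125)&(B[...,0]<-14)&(B[...,1]>-21)&(B[...,1]<58))
dark=inb&(im.max(2)<110)&(B[...,0]<-14)&(B[...,1]>-20)
rep('dark',dark)
t=(Z>125)&(Z<170)&(np.abs(B[...,0])<75)&(np.abs(B[...,1])<75)
rep('tongue',t)
rep('lid',inb&(im.min(2)>250))
hi=t&(Z>155);print('end',B[hi].min(0),B[hi].max(0))
E
```

```text
stick 193 ((-43.63783645629883, 12.443726539611816), (53.09385681152344, 15.544172286987305), 76.77944946289062) x -54.441847863242366 -30.496262051004305 y -13.973050393299813 38.34953028978303 z 117.57817225673173
dark 135 ((-41.886009216308594, 19.593433380126953), (37.11722946166992, 14.549784660339355), 76.84603881835938) x -52.21697185304486 -31.888439964325055 y 1.2387637376474434 38.34953028978303 z 118.01061315264216
tongue 451 ((-28.394285202026367, 8.814628601074219), (54.02867126464844, 217.55992126464844), 8.334716796875) x -55.9730567461469 14.10300910591445 y -94.90054234620293 114.7153971332368 z 142.7885114183527
lid 826 ((2.206514835357666, 52.97624969482422), (67.46527099609375, 155.6752166748047), 19.86922264099121) x -55.9730567461469 38.19479611560037 y -18.115270974778074 114.7153971332368 z 115.85780571565701
end [ -6.1307741  -64.04697765] [  8.12084997 -29.74593483]
```

Run:
```python
from h import *
save('wrist','wrist0'); p=imaging.camera_params('wrist');print(p)
z=np.load('pics/wrist0.npz')['d']; print(z.min(),z.max())
```

```text
{'fx': 311.80782943166446, 'fy': 311.80782943166446, 'cx': 259.6029035382096, 'cy': 191.61296298152175, 'tool_from_camera': array([[ 9.99999869e-01, -8.79732852e-05,  5.04767897e-04,
         3.83927747e-04],
       [-8.08961607e-05,  9.45685648e-01,  3.25082526e-01,
        -8.29565135e-02],
       [-5.05950334e-04, -3.25082524e-01,  9.45685517e-01,
        -1.42469539e-01],
       [ 0.00000000e+00,  0.00000000e+00,  0.00000000e+00,
         1.00000000e+00]])}
0.0 0.4946045
```

View pics/wrist0.png

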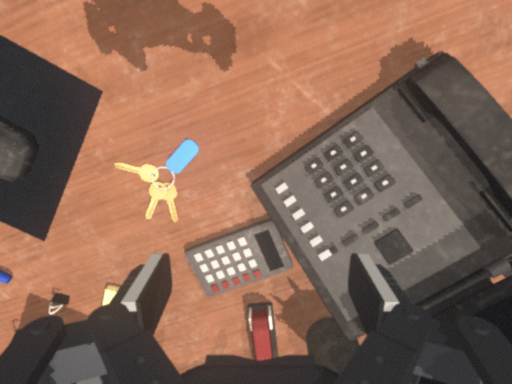

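```bash
cat >> h.py <<'E'
def wcloud(d):
    p=imaging.camera_params('wrist'); v,u=np.mgrid[:d.shape[0],:d.shape[1]]
    c=np.stack([(u-p['cx'])/p['fx']*d,(v-p['cy'])/p['fy']*d,d,np.ones_like(d)],-1)
    return (c@np.array(p['tool_from_camera']).T)[...,:3]
E
python3 - <<'E'
from h import *
z=np.load('pics/wrist0.npz'); d=z['d'];P=wcloud(d)*1000
m=(d>0)&(P[...,2]<30)
print(m.sum())
for sgn in(1,-1):
    q=P[m&(np.sign(P[...,0])==sgn)]
    q=q[np.abs(q[:,0])<75]
    for a in range(-60,10,5):
        r=q[(q[:,2]>=a)&(q[:,2]<a+5)]
        if len(r): print(sgn,a,len(r),'x',np.percentile(r[:,0],[1,99]).round(1),'y',np.percentile(r[:,1],[1,99]).round(1))
E
```

```text
30093
1 -60 664 x [42.7 71.4] y [-13.3  -5.4]
1 -55 381 x [42.7 55. ] y [-11.7   1.5]
1 -50 403 x [42.7 56.1] y [-10.9   5.8]
1 -45 470 x [42.7 56.4] y [-10.9  11.5]
1 -40 436 x [42.6 56.4] y [-10.9  11.3]
1 -35 381 x [42.7 56.6] y [-10.8  11.5]
1 -30 361 x [42.8 56.5] y [-10.9  11.3]
1 -25 298 x [42.8 56.2] y [-10.8  11.2]
1 -20 210 x [42.8 49.8] y [-10.7  11. ]
1 -15 39 x [42.9 43.4] y [-7.8  9.6]
-1 -60 651 x [-70.3 -41.7] y [-13.3  -5.2]
-1 -55 367 x [-54.7 -41.9] y [-11.7   1.5]
-1 -50 414 x [-54.8 -41.9] y [-10.9   5.2]
-1 -45 477 x [-55.7 -41.9] y [-10.8  11.2]
-1 -40 435 x [-55.5 -41.9] y [-10.9  11.6]
-1 -35 388 x [-55.7 -41.9] y [-10.9  11.3]
-1 -30 352 x [-55.8 -41.9] y [-10.8  11.2]
-1 -25 304 x [-54.9 -42. ] y [-10.7  11.3]
-1 -20 205 x [-52.9 -41.9] y [-10.7  11.3]
-1 -15 47 x [-42.6 -42.1] y [-7.8  9.9]
```

Call:
jog_arm(
  targets=[
    [[1.9, -3.7, 0], -7.5, 6.6],
    [[3.8, -7.4, 0], -15, 6.6],
    [[5.7, -11.1, 0], -22.5, 6.6],
    [[7.6, -14.8, 0], -30, 6.6],
    [[9.5, -18.5, 0], -38, 6.6],
    [[11.4, -22.2, 0], -45, 6.6],
    [[13.3, -25.9, 0], -53, 6.6],
    [[15.2, -29.6, 0], -60, 6.6],
    [[17.1, -33.3, 0], -68, 6.6],
    [[19.0, -37.0, 0], -76, 6.6],
    [[20.6, -40.5, 0], -83, 6.6],
    [[20.6, -40.5, 0], -83, 6.6],
  ],
)

```text
t: 1.35
ee_pos: [0.4401, 0.2231, 0.2315]
eef_rot: [3.14, -0.001, -0.24]
force: [0.2, 0.3, -0.2]
grip_width: 0.0659
```

Call:
jog_arm(
  targets=[
    [[0, 0, 0], 0, 6.6],
    [[0, 0, 0], 0, 6.6],
    [[0, 0, 0], 0, 6.6],
  ],
)

```text
t: 1.65
ee_pos: [0.4372, 0.2303, 0.2312]
eef_rot: [3.142, 0.0, -0.226]
force: [-0.0, 0.2, 0.1]
grip_width: 0.0662
```

Run:
```python
from h import *
s=readout.state(); print(s['t'],s['ee_pos'],s['eef_rot'],np.rad2deg(s['eef_rot'][2]),s['force'],s['grip_width'],s['joints'].round(2))
im,d=save('wrist','wrist1'); save('scene','scene1')
P=wcloud(d)*1000
m=(d>0)&(P[...,2]<30)&(np.abs(P[...,0])<60)&(np.abs(P[...,1])<14)
for sgn in(1,-1):
    q=P[m&(np.sign(P[...,0])==sgn)]
    for a in range(-40,12,4):
        r=q[(q[:,2]>=a)&(q[:,2]<a+4)]
        if len(r): print(sgn,a,len(r),'x',np.percentile(r[:,0],[1,99]).round(1),'y',np.percentile(r[:,1],[1,99]).round(1),'zmax',r[:,2].max())
```

```text
1.65 [0.43723492 0.23028159 0.2311535 ] [ 3.14157948e+00  3.86474213e-04 -2.25554971e-01] -12.923347898919 [-0.01021858  0.21539396  0.08326889] 0.06615873265521822 [-0.9   0.17  0.38  1.97 -0.07  1.01 -0.71]
1 -40 296 x [33.5 47.1] y [-12.   10.1] zmax -36.01994890398394
1 -36 298 x [33.5 47.3] y [-12.1   9.8] zmax -32.000327636600616
1 -32 258 x [33.6 47.1] y [-12.   10.1] zmax -28.02151281440149
1 -28 246 x [33.6 47.3] y [-11.9  10. ] zmax -24.038334279248367
1 -24 231 x [33.6 47.2] y [-11.8  10. ] zmax -20.004711741168137
1 -20 202 x [33.6 47.4] y [-11.9   9.9] zmax -16.017673965702418
1 -16 166 x [33.6 46.2] y [-11.9   9.9] zmax -12.007429448747637
1 -12 107 x [33.6 40.4] y [-11.6  10.1] zmax -8.23583455040408
1 -8 28 x [33.7 34.2] y [-8.7  9.8] zmax -5.885510078901146
-1 -40 289 x [-45.3 -31.8] y [-12.    9.9] zmax -36.00062417416494
-1 -36 297 x [-45.6 -31.8] y [-12.1   9.6] zmax -32.00160748979307
-1 -32 259 x [-45.5 -31.8] y [-11.9  10. ] zmax -28.01206687934761
-1 -28 240 x [-45.4 -31.9] y [-11.9  10.1] zmax -24.099490237016422
-1 -24 234 x [-45.6 -31.7] y [-12.    9.9] zmax -20.02223859307048
-1 -20 210 x [-45.2 -31.8] y [-11.9   9.7] zmax -16.021314917180035
-1 -16 176 x [-44.3 -31.8] y [-12.  10.] zmax -12.00076122482327
-1 -12 102 x [-38.5 -32. ] y [-11.6   9.6] zmax -8.086816303700118
-1 -8 25 x [-32.3 -32. ] y [-8.5  7.2] zmax -5.987855322098751
```

View pics/wrist1.png

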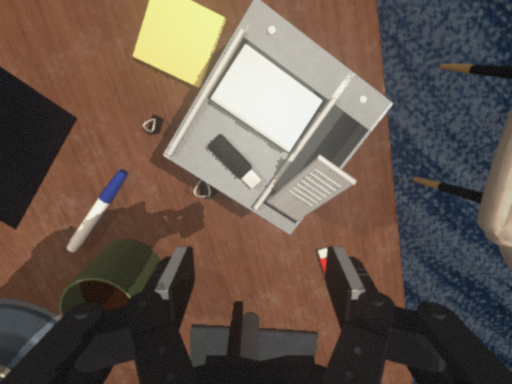

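View pics/scene1.png

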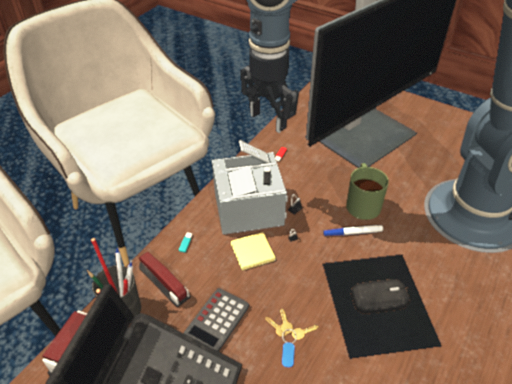

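Run:
```python
from h import *
from scipy.spatial.transform import Rotation as R
z=np.load('pics/wrist1.npz'); im,d=z['im'],z['d']
pos=np.array([0.43723492,0.23028159,0.2311535]); rot=R.from_euler('xyz',[3.14157948,3.86e-4,-.22555497]).as_matrix()
W=wcloud(d)@rot.T+pos; B=tobox(W)*1000; Z=W[...,2]*1000; ok=(d>0)
near=ok&(np.abs(B[...,0])<85)&(np.abs(B[...,1])<80)
deck=near&(np.abs(Z-110)<4)
print('deck',cv2.minAreaRect(B[deck].astype(np.float32)), np.median(Z[deck]))
def big(m):
    k,l,st,_=cv2.connectedComponentsWithStats(m.astype(np.uint8)); return l==1+np.argmax(st[1:,4])
st=big(near&(Z>114)&(Z<124)&(B[...,0]<-16)&(B[...,1]>-20)&(B[...,1]<56)&(B[...,0]>-68)); print('stick',cv2.minAreaRect(B[st].astype(np.float32)),np.median(Z[st]))
t=big(near&(Z>128)&(Z<172)&(B[...,1]<-20)); print('tongue',cv2.minAreaRect(B[t].astype(np.float32)),B[t].min(0),B[t].max(0),Z[t].max())
```

```text
deck ((2.0233840942382812, -1.865966796875), (144.69613647460938, 136.6156768798828), 0.04262153431773186) 109.97163924437648
stick ((-38.67644500732422, 10.74287223815918), (52.929664611816406, 16.34990882873535), 77.00137329101562) 117.39121320672628
tongue ((-13.268512725830078, -48.00757598876953), (47.12908935546875, 34.24568557739258), 0.14461906254291534) [-36.85038325 -65.16801016] [ 10.31556287 -30.87363115] 162.98842466054703
```

Call:
jog_arm(
  targets=[
    [[0, -0.15, -2], 0, 6.6],
    [[0, -0.15, -4], 0, 6.6],
    [[0, -0.15, -6], 0, 6.6],
    [[0, -0.15, -7], 0, 6.6],
    [[0, -0.15, -8], 0, 6.6],
    [[0, -0.15, -8.5], 0, 6.6],
    [[0, -0.15, -9], 0, 6.6],
    [[0, -0.15, -9.5], 0, 6.6],
    [[0, -0.15, -10], 0, 6.6],
    [[0, -0.15, -10.5], 0, 6.6],
    [[0, -0.15, -10.5], 0, 6.6],
    [[0, -0.15, -10.5], 0, 6.6],
  ],
)

```text
t: 2.95
ee_pos: [0.4381, 0.2274, 0.1265]
eef_rot: [-3.141, -0.0, -0.229]
force: [-0.3, 0.1, 3.5]
grip_width: 0.0659
```

Run:
```python
from h import *
s=readout.state(); print(s['t'],s['ee_pos'],s['eef_rot'],s['force'],s['grip_width'])
save('wrist','wrist2'); save('scene','scene2'); save('top','top2')
for n in('scene2','top2'):
    im=cv2.imread(f'pics/{n}.png'); r=im[90:260,180:330] if n[0]=='s' else im[100:240,210:350]
    cv2.imwrite(f'pics/{n}c.png',cv2.resize(r,None,fx=3.5,fy=3.5,interpolation=cv2.INTER_CUBIC))
```

```text
2.95 [0.43812659 0.2273972  0.12650244] [-3.14143440e+00 -2.91124494e-04 -2.28798103e-01] [-0.25001638  0.11650182  3.49777162] 0.06586693804293756
```

View pics/wrist2.png

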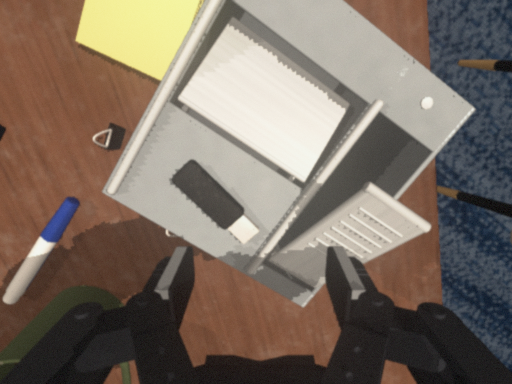

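View pics/scene2c.png

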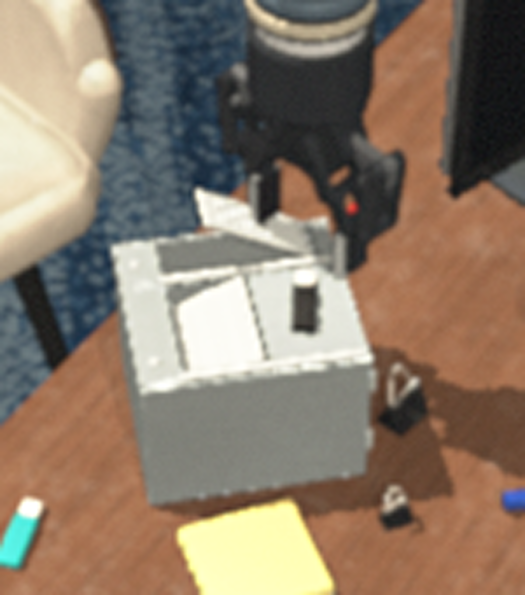

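View pics/top2c.png

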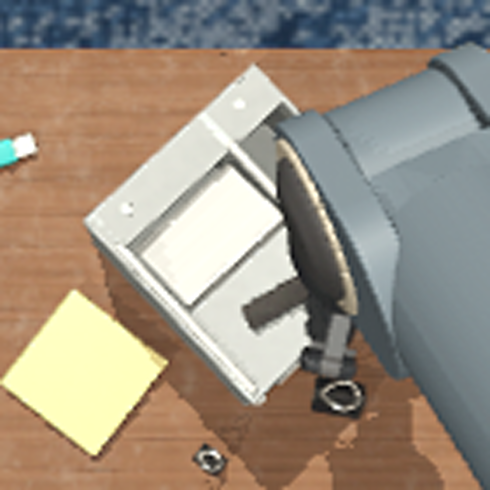

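```bash
cat >> h.py <<'E'
from scipy.spatial.transform import Rotation as Rr
def wbox(d,s):
    P=wcloud(d); W=P@Rr.from_euler('xyz',s['eef_rot']).as_matrix().T+s['ee_pos']
    return P*1000,tobox(W)*1000,W[...,2]*1000
def big(m):
    k,l,st,_=cv2.connectedComponentsWithStats(m.astype(np.uint8)); return l==1+np.argmax(st[1:,4])
def report(d,s):
    P,B,Z=wbox(d,s); ok=d>0
    f=ok&(P[...,2]<-2)&(np.abs(P[...,1])<14)
    for n,sg in(('presser',1),('pusher',-1)):
        q=f&(P[...,0]*sg>0)&(np.abs(P[...,0])<60)
        q&=P[...,2]>np.percentile(P[q][:,2],100)-4
        print(n,'x',B[q][:,0].min().round(1),B[q][:,0].max().round(1),'y',B[q][:,1].min().round(1),B[q][:,1].max().round(1),'zmin',Z[q].min().round(1))
        i=np.argmax(np.where(q,B[...,0],-999)); print('  lead corner',B.reshape(-1,2)[i].round(1))
    near=ok&~(P[...,2]<-2)&(np.abs(B[...,0])<85)&(np.abs(B[...,1])<80)
    deck=near&(np.abs(Z-110)<3)
    print('deck',cv2.minAreaRect(B[deck].astype(np.float32)))
    st=near&(Z>114.5)&(Z<122)&(B[...,1]>-19)&(B[...,1]<58)&(B[...,0]>-68)&(B[...,0]<-13)
    if st.sum()>100: st=big(st); print('stick',cv2.minAreaRect(B[st].astype(np.float32)),st.sum())
E
python3 - <<'E'
from h import *
s=readout.state(); s['ee_pos']=np.array([0.43812659,0.2273972,0.12650244]);s['eef_rot']=np.array([-3.14143440e+00,-2.91124494e-04,-2.28798103e-01])
report(np.load('pics/wrist2.npz')['d'],s)
E
```

```text
presser x -27.9 -18.1 y -56.3 -31.3 zmin 128.5
  lead corner [-18.1 -40.6]
pusher x -72.7 -55.3 y 0.5 17.3 zmin 132.5
  lead corner [-55.3  11.8]
deck ((2.0636215209960938, -1.8948211669921875), (144.55113220214844, 136.9830322265625), 0.2588009238243103)
stick ((-38.48297119140625, 10.683395385742188), (52.5444221496582, 16.3591365814209), 76.87736511230469) 2705
```

Call:
jog_arm(
  targets=[
    [[0, 0, -0.5], 0, 6.6],
    [[0, 0, -1.0], 0, 6.6],
    [[0, 0, -1.4], 0, 6.6],
    [[0, 0, -1.7], 0, 6.6],
    [[0, 0, -1.8], 0, 6.6],
    [[0, 0, -1.8], 0, 6.6],
    [[0, 0, -1.8], 0, 6.6],
  ],
)

```text
t: 3.8
ee_pos: [0.4395, 0.2287, 0.1088]
eef_rot: [-3.139, -0.003, -0.228]
force: [2.3, 2.5, 3.9]
grip_width: 0.0658
```

```bash
cat > look.py <<'E'
import sys
from h import *
k=sys.argv[1]
s=readout.state(); print(s['t'],s['ee_pos'],s['eef_rot'],s['force'],s['grip_width'])
im,d=save('wrist','wrist'+k); save('scene','scene'+k)
im=cv2.imread(f'pics/scene{k}.png'); cv2.imwrite(f'pics/scene{k}c.png',cv2.resize(im[90:260,180:330],None,fx=3.5,fy=3.5,interpolation=cv2.INTER_CUBIC))
report(d,s)
E
python3 look.py 3
```

```text
3.8 [0.43951988 0.22874382 0.1088044 ] [-3.13860488e+00 -3.06632500e-03 -2.27906788e-01] [2.28110733 2.4682171  3.93716302] 0.0658404803198208
presser x -56.1 -1.9 y -65.8 -14.3 zmin 110.8
  lead corner [ -1.9 -59.6]
pusher x -68.6 -34.4 y -28.3 35.9 zmin 110.7
  lead corner [-34.4 -12.7]
deck ((2.106719970703125, -1.9903717041015625), (145.0869598388672, 137.04542541503906), 0.1270662248134613)
```

View pics/wrist3.png

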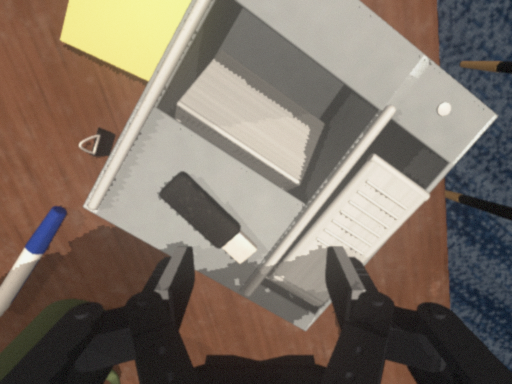

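View pics/scene3c.png

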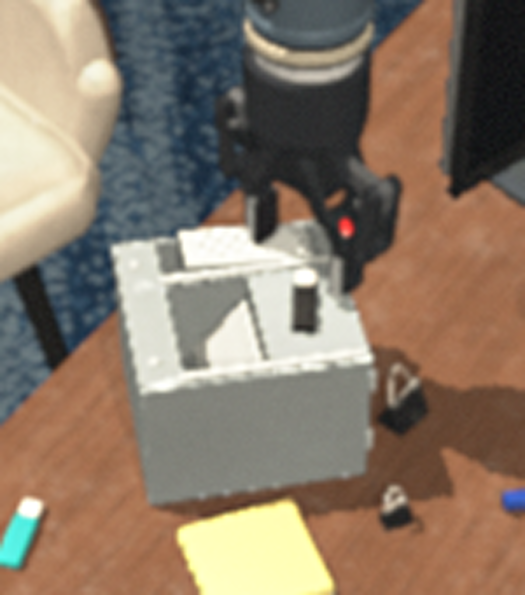

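Call:
jog_arm(
  targets=[
    [[0.2, 0.19, 0], 0, 6.6],
    [[0.4, 0.37, 0], 0, 6.6],
    [[0.6, 0.56, 0], 0, 6.6],
    [[0.8, 0.74, 0], 0, 6.6],
    [[1.0, 0.93, 0], 0, 6.6],
    [[1.2, 1.11, 0], 0, 6.6],
    [[1.4, 1.3, 0], 0, 6.6],
    [[1.4, 1.3, 0], 0, 6.6],
  ],
)

```text
t: 4.7
ee_pos: [0.4524, 0.241, 0.1084]
eef_rot: [-3.141, -0.001, -0.228]
force: [-0.9, -0.0, 3.0]
grip_width: 0.0662
```

```bash
python3 look.py 4
```

```text
4.7 [0.45238584 0.24099726 0.10836769] [-3.14092910e+00 -6.71425461e-04 -2.28241831e-01] [-0.8645149  -0.03144878  3.02544529] 0.06621196330905765
presser x -37.5 16.1 y -68.5 -13.4 zmin 110.4
  lead corner [ 16.1 -59.9]
pusher x -67.9 -17.8 y -26.9 35.6 zmin 110.3
  lead corner [-17.8 -12.1]
deck ((2.0355987548828125, -1.91973876953125), (144.68829345703125, 137.1035614013672), 0.1742193102836609)
```

View pics/wrist4.png

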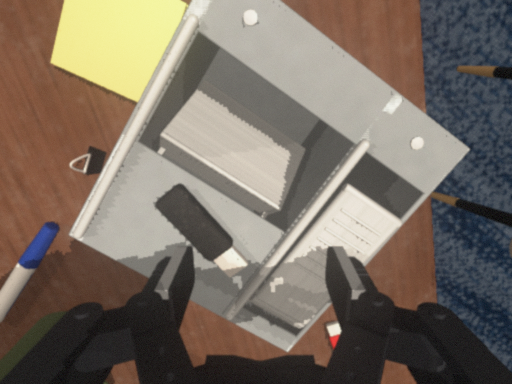

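View pics/scene4c.png

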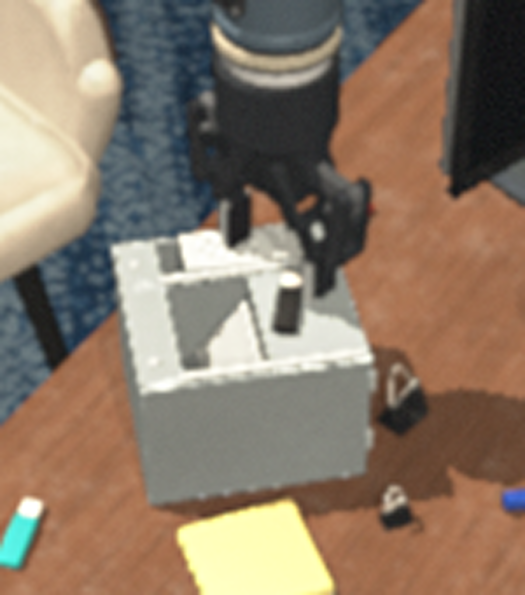

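```bash
cat >> h.py <<'E'
def report(d,s):
    P,B,Z=wbox(d,s); ok=d>0
    a=Rr.from_euler('xyz',s['eef_rot']).as_matrix()
    for n,x in(('presser',.033),('pusher',-.0327)):
        print(n,'lead corner',(tobox(a@np.array([x,-.0115,-.006])+s['ee_pos'])*1000).round(1),'tip z',(s['ee_pos'][2]*1000+6).round(1))
    fin=(np.abs(P[...,0])>31)&(np.abs(P[...,0])<60)&(np.abs(P[...,1])<13)
    near=ok&~fin
    st=near&(Z>114.3)&(Z<123)&(B[...,1]>-20)&(B[...,1]<57)&(B[...,0]>-68)&(B[...,0]<40)
    st=cv2.morphologyEx(st.astype(np.uint8),cv2.MORPH_OPEN,np.ones((3,3)))>0
    if st.sum()>100: st=big(st); print('stick',cv2.minAreaRect(B[st].astype(np.float32)),st.sum(),np.median(Z[st]))
    e=ok&~fin&(np.abs(Z-110)<3)&(B[...,1]>30)&(B[...,1]<52)&(B[...,0]<20); print('sill edge x~',np.percentile(B[e][:,0],99.5) if e.sum() else None)
E
python3 - <<'E'
from h import *
s=readout.state();report(np.load('pics/wrist4.npz')['d'],s)
E
```

```text
presser lead corner [  0.9 -41.5] tip z 114.5
pusher lead corner [-35.9  12.9] tip z 114.5
stick ((-28.239870071411133, 10.094148635864258), (52.79598617553711, 16.93099594116211), 72.58671569824219) 3202 117.58730992040279
sill edge x~ -7.9573950967680975
```

Call:
jog_arm(
  targets=[
    [[-0.22, -0.2, 0], 0, 6.6],
    [[-0.02, -0.42, 0], 0, 6.6],
    [[0.19, -0.64, 0], 0, 6.6],
    [[0.41, -0.44, 0], 0, 6.6],
    [[0.55, -0.3, 0], 0, 6.6],
    [[0.7, -0.17, 0], 0, 6.6],
    [[0.85, -0.03, 0], 0, 6.6],
    [[0.99, 0.1, 0], 0, 6.6],
    [[1.14, 0.24, 0], 0, 6.6],
    [[1.29, 0.38, 0], 0, 6.6],
    [[1.29, 0.38, 0], 0, 6.6],
  ],
)

```text
t: 5.9
ee_pos: [0.4652, 0.2446, 0.1084]
eef_rot: [-3.141, -0.001, -0.228]
force: [-1.2, -0.8, 2.7]
grip_width: 0.0661
```

```bash
python3 look.py 5
```

```text
5.9 [0.46523215 0.24464873 0.10838727] [-3.14107076e+00 -6.80604886e-04 -2.28266705e-01] [-1.1792198  -0.76791033  2.72371106] 0.06610618940842981
presser lead corner [ 12.8 -47.6] tip z 114.4
pusher lead corner [-23.9   6.9] tip z 114.4
stick ((-14.609319686889648, 11.630184173583984), (52.92013931274414, 16.757915496826172), 83.24901580810547) 3278 117.44510088327513
sill edge x~ -7.718242727335359
```

View pics/wrist5.png

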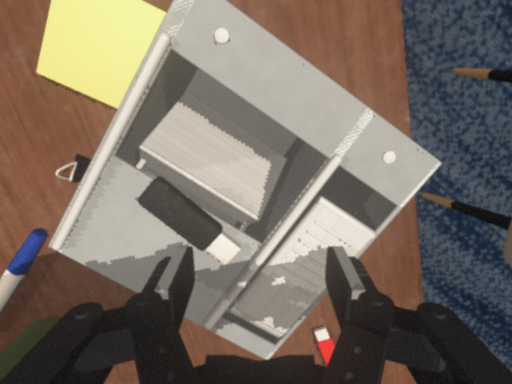

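Call:
jog_arm(
  targets=[
    [[0.16, 0.2, 0], 0, 6.6],
    [[0.32, 0.41, 0], 0, 6.6],
    [[0.48, 0.62, 0], 0, 6.6],
    [[0.64, 0.82, 0], 0, 6.6],
    [[0.8, 1.03, 0], 0, 6.6],
    [[0.96, 1.24, 0], 0, 6.6],
    [[1.12, 1.44, 0], 0, 6.6],
    [[1.12, 1.44, 0], 0, 6.6],
    [[1.12, 1.44, 0], 0, 6.6],
  ],
)

```text
t: 6.9
ee_pos: [0.4765, 0.2593, 0.1085]
eef_rot: [-3.14, -0.001, -0.228]
force: [0.3, 1.2, 1.6]
grip_width: 0.0659
```

```bash
python3 look.py 6
```

```text
6.9 [0.47646439 0.25925996 0.10851644] [-3.14040691e+00 -9.42666560e-04 -2.28159391e-01] [0.31550302 1.2241077  1.57310137] 0.06591553372052462
presser lead corner [ 31.  -44.5] tip z 114.5
pusher lead corner [-5.8  9.9] tip z 114.5
sill edge x~ -7.682616650433416
```

View pics/wrist6.png

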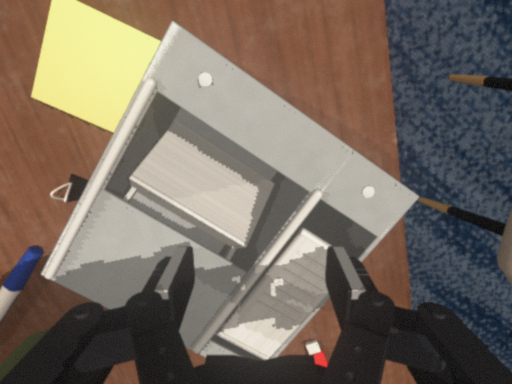

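View pics/scene6c.png

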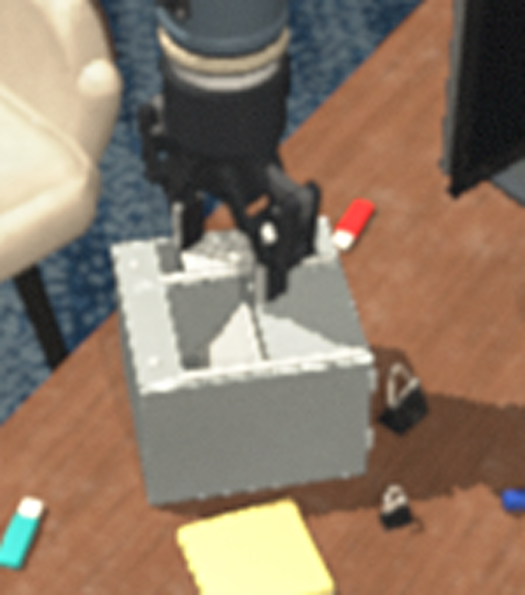

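Call:
jog_arm(
  targets=[
    [[-0.4, -0.36, 0], 0, 6.6],
    [[-0.8, -0.72, 0], 0, 6.6],
    [[-1.2, -1.1, 0], 0, 6.6],
    [[-1.5, -1.4, 0], 0, 6.6],
    [[-1.5, -1.4, 0.6], 0, 6.6],
    [[-1.5, -1.4, 1.4], 0, 6.6],
    [[-1.5, -1.4, 2.4], 0, 6.6],
    [[-1.5, -1.4, 3.6], 0, 6.6],
    [[-1.5, -1.4, 5], 0, 6.6],
    [[-1.5, -1.4, 7], 0, 6.6],
    [[-1.5, -1.4, 10], 0, 6.6],
    [[-1.5, -1.4, 12], 0, 6.6],
  ],
)

```text
t: 8.2
ee_pos: [0.4618, 0.2451, 0.231]
eef_rot: [-3.139, -0.002, -0.229]
force: [0.9, 0.3, -0.5]
grip_width: 0.0662
```

Call:
jog_arm(
  targets=[
    [[-2, -3, 1], 0, 6.6],
    [[-4, -6, 2], 0, 6.6],
    [[-4, -6, 2], 0, 6.6],
    [[-4, -6, 2], 0, 6.6],
  ],
)

```text
t: 8.6
ee_pos: [0.4213, 0.1847, 0.2495]
eef_rot: [-3.139, -0.001, -0.229]
force: [0.1, -0.1, -0.3]
grip_width: 0.0659
```

```bash
python3 look.py 7
python3 - <<'E'
from h import *
save('top','top7'); im=cv2.imread('pics/top7.png'); cv2.imwrite('pics/top7c.png',cv2.resize(im[100:240,140:400],None,fx=3,fy=3,interpolation=cv2.INTER_CUBIC))
E
```

```text
8.6 [0.4213158  0.18473391 0.24951594] [-3.13885673e+00 -1.45541624e-03 -2.29261081e-01] [ 0.10080862 -0.07311055 -0.29690462] 0.06589116983943177
presser lead corner [-60.1 -61.6] tip z 255.5
pusher lead corner [-96.9  -7.2] tip z 255.5
stick ((7.649612903594971, 17.64787483215332), (27.285974502563477, 75.17481994628906), 0.15622135996818542) 3170 118.00543211649381
sill edge x~ -7.691638809795238
```

View pics/wrist7.png

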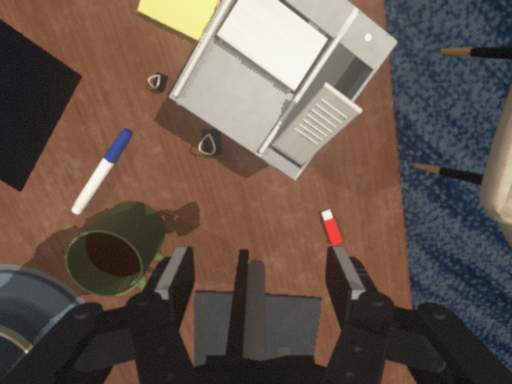

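View pics/top7c.png

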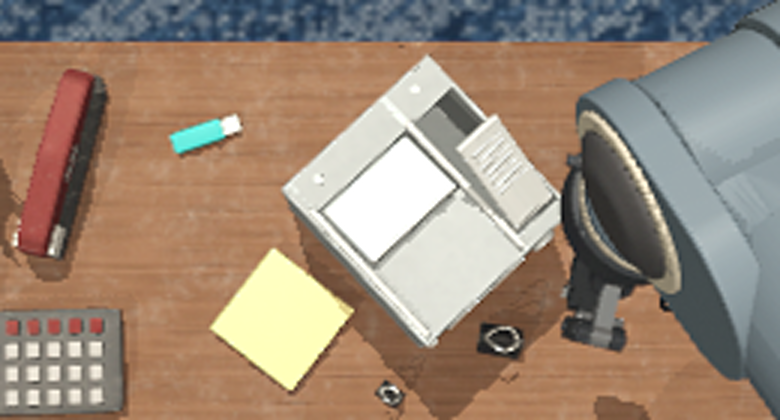

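View pics/scene7c.png

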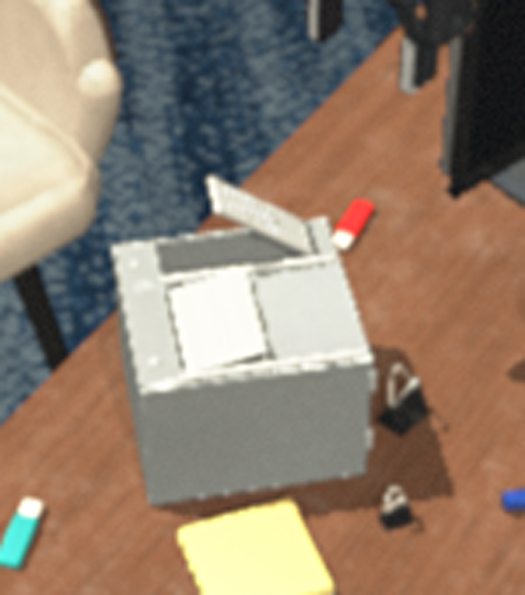

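Run:
```python
from h import *
for k in('top0','top7'):
    z=np.load(f'pics/{k}.npz'); W=cloud('top',z['d']); B=tobox(W)*1000; Z=W[...,2]*1000
    lf=(B[...,0]>-5)&(B[...,0]<0)&(B[...,1]>0)&(B[...,1]<50)
    t=(B[...,1]<-35)&(B[...,1]>-58)&(B[...,0]>-5)&(B[...,0]<5)
    print(k,'lid front z',np.median(Z[lf]),'tongue end z',np.median(Z[t]))
a,b=[np.load(f'pics/{k}.npz')['im'].astype(int) for k in('top0','top7')]
df=(np.abs(a-b).max(2)>60); df[:, 345:]=0
k,l,st,_=cv2.connectedComponentsWithStats(df[100:250,120:].astype(np.uint8)); print(st[1:][st[1:,4]>12]+[120,100,0,0,0])
```

```text
top0 lid front z 120.21492197689665 tongue end z 156.73919188610796
top7 lid front z 119.99161189278794 tongue end z 157.04708507851205
[[332 131  13  16  81]
 [327 143  18  74 946]
 [279 179  21  16 167]]
```

Run:
```python
from h import *
print(order.finish_job(), readout.state()['t'])
```

```text
the job is handed in; nothing more can be done
the job is handed in; nothing more can be done
```

The memory stick went over the sill edge into the box, and the flap sprang shut over it. I handed the job in at about 8.7 s.

- **How it went:** I pressed the tongue level with one fingertip while the stick was still on the sill. Holding it down, I pushed the stick with the other finger, shifting the contact point once to straighten it. Then I slid back, let the tongue rise and moved the arm clear.
- **Last checks:** The stick is gone from the sill, though I couldn't see it inside the shut box. The lid front reads 120.0 mm (120.2 mm at the start) and the tongue end 157.0 mm (156.7 mm at the start), so the flap is fully shut. The highest force in the readings I took was about 5 N.
- **Other things on the desk:** Before and after overhead pictures differ only at the arm and where the stick had been. I left out the right-hand strip, which the arm covered. The red look-alike stick lies there, and I didn't compare its position.
- **Disagreements:** The overhead and wrist cameras differed by about 2 mm on the box position. I pushed using the wrist camera, which sees the stick and fingers together. In that last wrist-camera check, my stick detector reported the shut lid as "stick". The size, about 27 x 75 mm, and the pictures show it was the lid.

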